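Sleeve a roof hook and hold it at the roof pitch

TASK

Slip the taller of the two loose steel sleeves over the upright shank of the hook in the vise, let it down until it sits on the hook's shoulder and let go of it, then grip the hook, draw it up out of the vise and lean it to the roof pitch, 45 degrees, with the shank end uppermost. Finish while still gripping it there, motionless in the air, all of it a hand's breadth (about 100 mm) above the vise jaws and the sleeve still on its shoulder. Leave the other things on the bench where they are.

Things in the scene. Friction and masses are not known exactly. Their poses are not given: they have to be found in the camera images.
- vise: small dark cast iron vise, fixed. Origin: on the bench under the middle of the jaw gap, z up. Jaws run along its x (66 mm), their tops 90 mm above the bench. The screw sticks out to its -y, 106 mm from the origin, with a cross bar (98 mm along x) 44 mm above the bench; base plate 120 x 150 mm. The screw is slack: the hook stands loosely in it, nothing need be turned.
- vise_pocket (a point): centre of the floor, 50 mm above the bench, of the upright pocket notched between the jaws in which the hook's tang stands: 27 mm (vise x) by 12.5 mm (vise y), 40 mm deep, open at the top
- hook: stainless roof hook, about 0.24 kg, upright in the vise. Origin: centre of the underside of its flat tang (lower end); z up along tang and shank. Tang 24 x 10 mm up to 43 mm; then an arm 12 mm high runs 51 mm out along +x and turns down (bill); round shoulder of 34 mm diameter from 54 to 60 mm; above it the plain round shank, 12 mm in diameter, up to 122 mm (last 4 mm tapered to 9 mm).
- hook_seat (a point): centre of the top face of the hook's shoulder, 60 mm from the hook's origin: where the underside of the sleeve comes to rest
- hook_top (a point): top end of the hook's shank, on its axis, 122 mm from the hook's origin. With the tall sleeve on the shoulder, 38 mm of shank stand free above it to be gripped
- hook_bill (a point): lower end of the hook's down-turned bill (10 x 10 mm), 46 mm along hook x, 17 mm up from the hook's origin, beyond the end of the jaws
- tall_sleeve: the taller loose plain steel sleeve (a thick ring), standing on the bench, bore upright: 40 mm outside diameter, 16 mm bore, 24 mm tall, 0.1 kg. Origin: centre of its underside, z along the bore. Either of the two sleeve places may hold it.
- short_sleeve: the shorter loose steel sleeve, same 40 mm outside and 16 mm bore but only 12 mm tall; not wanted. Origin: centre of its underside
- slate: loose pewter-grey slate offcut 110 x 140 x 8 mm lying flat; origin centre of its underside. Leave alone
- gauge_block: brass gauge block 25 x 50 x 20 mm; origin centre of its underside. Leave alone
- nail_bar: flat steel nail bar 300 mm long (along its y), up to 38 mm wide and 30 mm high; origin under its middle. Leave alone
- hook_jar: open green glass jar of hooks, 76 mm in diameter, 98 mm high, hooks stick out to 120 mm; origin centre of its underside. Leave alone
- pencil: wooden pencil 150 mm long (along its x), 9 mm thick; origin under its middle. Leave alone
There are look-alikes about, which are no part of the job. Leave any black or turquoise look-alike of the tall_sleeve alone.

How it is judged:
By the outcome, as a careful person would: the job done as asked, in the order asked, and still so for the second after the job is handed in, while the arm keeps its last pose, push and grip.
It also fails if it takes over 64 s, if anything falls off the work surface, if the arm or the gripper's body presses on something with over 40 N, if the wrist force passes 120 N, or if a joint passes its speed limit or range.

ROBOT

A 6-joint arm with a two-finger parallel gripper is mounted at the origin on the work surface. World frame = base frame: x ahead of the robot, y to its left, z up, the work surface at z = 0. Lengths are in m, angles in degrees, forces in N, time in s.
With the tool pointing down it reaches from about 0.4 to 0.825 m from the base axis. Payload 7 kg.
Tool frame: the origin (TCP) lies on the centre line of the jaws, within the pads' length; the fingertips stand 19 mm ahead of it and the grasp point (between the pads) is the TCP (r.tips_ahead is the distance from the TCP to the fingertips, in m); z points along the fingers, y is the line along which they close (so a half turn about z gives the same grasp; the last joint's range is limited). The gripper opens to 88 mm and grips with 3 to 60 N. Pads are 19 mm wide; open, the fingers measure 130 mm over their backs; the gripper's body (78 mm by 193 mm) begins 47 mm behind the grasp point.
Start: joints at [79.704, 20.546, 0.682, 0, -70.136, -16.507], TCP at [0.304, 0.602, 0.211] pointing down, gripper open.
Joint ranges: [-176.03, 176.03], [-82.01, 121.73], [-58.28, 71.71], [-173.87, 95.51], [-174.79, -0.11], [-173.66, 173.66]. Speed limits (degrees/s): [136.94, 136.94, 172.46, 180, 180, 180].

INTERFACE

Orientations are given as [roll, pitch, yaw] about the fixed x, y, z axes, in that order (R = Rz(yaw) Ry(pitch) Rx(roll)).
In Python, from plant import r, viewer, close_job gives the robot as it stands. The module is installed in compiled form; this text tells all that it offers.
- The arm moves only by the tool arm_command, never from a script. Its arguments are lists of equal length, an entry for each row: "travel": the shift along the world's x, y, z scaled (see below), a list of three; "delta_rot": the turn, a rotation vector about the world's x, y, z scaled (see below), a list of three. In form: {"travel": [[dx, dy, dz], ...], "delta_rot": [[rx, ry, rz], ...]}. A call has 1 to 20 rows; each row is the pose to reach, as a shift and turn from the pose commanded when the call began; what a row does not reach only later rows make up. The controller multiplies each number of a shift by 0.5 m and each number of a turn by 90 degrees. A row lasts 1/8 s, in which the tool goes at most 62.5 mm and 10.7 degrees, less where a joint would pass 70% of its speed; a pose out of reach is approached as far as the arm can. A call with a number of a shift or a turn outside -1 to 1 is refused whole. A call with a gripper value outside its range is refused whole. "grip" is the opening, from 0 (shut) to 1 (fully open), set as the call begins (left out, the last holds). The fingers move at their own pace and stop on an object; "newtons" is the grip in N (left out, the last holds). Time passes only in rows, so rows that repeat a pose let the fingers close. It gives the time, the measured TCP pose, the force, the opening and the grip force at its end, in the units of the state.
- r.get_state(): the state, without advancing time (a new reading comes with each control period).
- viewer.capture(name): name is "scene" or "top" or "wrist"; returns a dict with "img" (480x640x3 uint8, red, green, blue), "camera_matrix" (3x3 intrinsics, pixels), "R" (3x3) and "t" (3): a world point X has camera coordinates R X + t; the wrist camera has in their place "mount" (4x4, takes a point from camera to tool coordinates, whose origin is the TCP and whose axes are the flange's). Camera axes: x right, y down, z forward; pixel columns grow to the right and rows downward; lengths in m; the calibration is good to about 2 mm. A picture is of the moment at which its call begins: read the wrist's pose just before it. There is no depth.
- close_job(): hands the job in; it is judged then, once.
The state is a dict: "time_s": time; "joints": joint angles; "qd": joint speeds; "joint_torque": joint torques, N m; "tcp_pos": TCP position; "eef_rot": TCP orientation; "contact_force": force on the tool from outside, world axes, zero at the start; "moment": the same for the moment, N m; "gripper_width": finger opening in m; "gripper_force": force on a finger pad.
Only numpy, scipy, OpenCV 4.12 (cv2) and the standard library are available. Lean on these libraries where they do the work, as an engineer would, in place of code of your own. Each camera call takes 0.05 s, during which the arm holds its last target. There are 200 camera calls.

## Working session

There is one attempt and no reset: what is moved stays moved. The work goes in short steps, Python scripts to look and compute and a tool call to move; the robot and the scene stay as the last step left them, time stands still between calls to the robot, and variables do not carry over. Pictures are saved under pics/ and viewed, at most 10 in all, crops included, and the job is handed in when it is done.

Besides the shell and the picture viewer there is one more tool, called after "Request:" as name(argument=value, ...) on one line, values as JSON. arm_command: Moves the arm, as the interface text tells. Shifts and turns lie within -1 to 1; 1 stands for 0.5 m of shift or 90 degrees of turn. Its arguments: {"type":"object","properties":{"travel":{"type":"array"},"delta_rot":{"type":"array"},"grip":{"type":"number"},"newtons":{"type":"number"}},"required":["travel","delta_rot"]}

```bash
mkdir -p pics; cat > h.py <<'E'
import numpy as np, cv2, json
from plant import r, viewer, close_job
from scipy.spatial.transform import Rotation as Ro
def cap(n):
    s=r.get_state(); c=viewer.capture(n); c['s']=s
    if n=='wrist':
        T=np.eye(4); T[:3,:3]=Ro.from_euler('xyz',s['eef_rot'],degrees=True).as_matrix(); T[:3,3]=s['tcp_pos']
        M=np.linalg.inv(T@np.array(c['mount'])); c['R']=M[:3,:3]; c['t']=M[:3,3]
    c['R']=np.array(c['R']);c['t']=np.array(c['t']).ravel();c['K']=np.array(c['camera_matrix'])
    return c
def save(c,n): cv2.imwrite('pics/'+n+'.png',cv2.cvtColor(c['img'],cv2.COLOR_RGB2BGR))
def ray(c,uv,z):
    d=c['R'].T@np.linalg.inv(c['K'])@np.array([uv[0],uv[1],1.]); o=-c['R'].T@c['t']
    return o+d*(z-o[2])/d[2]
def proj(c,X):
    p=c['K']@(c['R']@np.array(X)+c['t']); return p[:2]/p[2]
E
python3 - <<'E'
from h import *
for n in('scene','top','wrist'):
    c=cap(n);save(c,n+'0');print(n,-c['R'].T@c['t'],c['R'][2],c['K'][0,0])
print(c['s'],r.tips_ahead)
E
```

```text
scene [ 1.04455812 -0.2368168   1.02377687] [-0.45692779  0.25226637 -0.85298222] 574.8030623650834
top [0.3347437  0.04902297 1.25939163] [ 0.20162491 -0.003851   -0.97945524] 595.2559791246607
wrist [0.36813957 0.56979321 0.38324796] [-0.24148313  0.12024894 -0.9629258 ] 351.4593250381654
{'time_s': 0.1, 'joints': array([ 7.97027347e+01,  2.05862705e+01,  6.41449800e-01, -1.76380954e-02,
       -7.01365464e+01, -1.65057390e+01]), 'qd': array([ 0.0371278 ,  0.05221548,  0.06589868,  0.13512456, -0.18063462,
       -0.02177212]), 'joint_torque': array([-1.36026883e-03, -5.84165347e+01,  2.93748826e+01,  7.01532885e+00,
        1.01840752e-02, -5.22962887e-05]), 'tcp_pos': array([0.30420822, 0.60206615, 0.21014712]), 'eef_rot': array([ 1.79917275e+02, -7.22060803e-03, -2.68090040e+01]), 'contact_force': array([ 0.3031776 , -0.02517419, -0.66292242]), 'moment': array([-0.01927459, -0.01076907, -0.01244465]), 'gripper_force': 0.0, 'gripper_width': 0.0875625293204832} 0.019
```

View pics/top0.png

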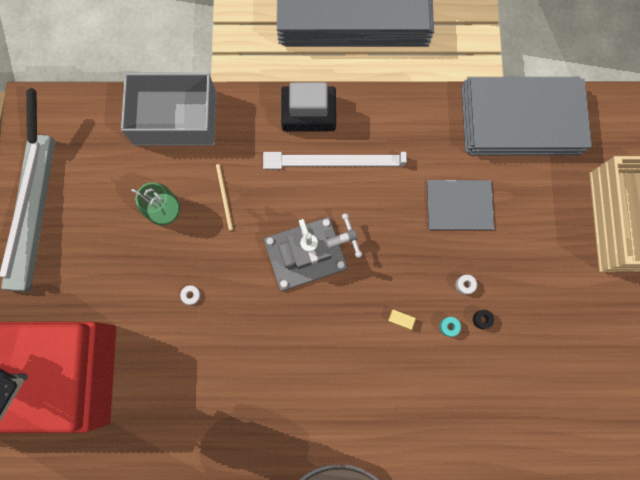

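View pics/scene0.png

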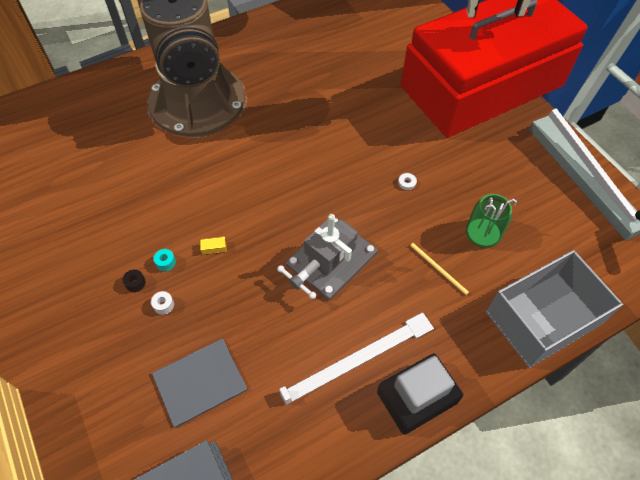

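The top view shows the white sleeves at (190,295) and (467,284), and the second looks taller. The hook and vise are at (309,242). In the scene view the sleeves are at (407,181) and (162,303), and the shank top is near (331,217). Next I'll zoom in on these.

```bash
python3 - <<'E'
from h import *
t=cap('top');s=cap('scene')
def crop(c,u,v,w,h,k): return cv2.resize(c['img'][v-h//2:v+h//2,u-w//2:u+w//2],None,fx=k,fy=k,interpolation=cv2.INTER_CUBIC)
a=np.hstack([crop(t,310,245,100,75,4),crop(s,328,250,100,75,4)])
b=np.hstack([crop(t,190,295,25,25,8),crop(t,467,285,25,25,8)] if 0 else [crop(t,190,295,50,50,4),crop(t,467,285,50,50,4),crop(s,407,181,50,50,4),crop(s,162,303,50,50,4)])
o=np.vstack([a,b]);print(o.shape);cv2.imwrite('pics/z1.png',o[:,:,::-1])
for c,n,pts in((t,'top',[(190,295),(467,284)]),(s,'scene',[(407,181),(162,303)])):
    hsv=cv2.cvtColor(c['img'],cv2.COLOR_RGB2HSV); m=((hsv[...,1]<60)&(hsv[...,2]>110)).astype(np.uint8)
    for u,v in pts:
        k=np.zeros_like(m);k[v-18:v+18,u-18:u+18]=m[v-18:v+18,u-18:u+18]
        cs,_=cv2.findContours(k,cv2.RETR_CCOMP,cv2.CHAIN_APPROX_NONE)
        for q in cs:
            if cv2.contourArea(q)>8:
                M=cv2.moments(q);g=(M['m10']/M['m00'],M['m01']/M['m00']);print(n,g,cv2.contourArea(q),cv2.boundingRect(q),[ray(c,g,z)[:2].round(4) for z in(.006,.012,.024)])
    # px/m scales
print(ray(t,(309,238),.122),ray(s,(331,217),.122))
E
```

```text
(496, 800, 3)
top (189.68553459119497, 294.620354488279) 291.5 (180, 285, 20, 20) [array([0.4602, 0.3094]), array([0.4596, 0.3081]), array([0.4584, 0.3056])]
top (189.60888888888888, 294.56888888888886) 37.5 (186, 291, 8, 8) [array([0.4603, 0.3096]), array([0.4597, 0.3083]), array([0.4585, 0.3058])]
top (465.9811320754717, 284.13888888888886) 318.0 (455, 274, 23, 21) [array([ 0.4812, -0.2734]), array([ 0.4805, -0.2719]), array([ 0.4791, -0.2688])]
top (466.3859649122807, 283.84795321637426) 28.5 (463, 281, 7, 7) [array([ 0.4818, -0.2743]), array([ 0.4811, -0.2727]), array([ 0.4797, -0.2697])]
scene (406.8918918918919, 181.018018018018) 222.0 (398, 173, 19, 17) [array([0.4606, 0.3126]), array([0.464 , 0.3094]), array([0.4709, 0.3029])]
scene (406.8585858585858, 180.7979797979798) 16.5 (404, 179, 7, 5) [array([0.4601, 0.3129]), array([0.4635, 0.3097]), array([0.4704, 0.3032])]
scene (162.08355674709563, 302.36907953529936) 373.0 (151, 291, 23, 23) [array([ 0.4771, -0.2687]), array([ 0.4804, -0.2685]), array([ 0.4871, -0.2681])]
[0.55834441 0.05756181 0.122     ] [0.52887796 0.07761331 0.122     ]
```

View pics/z1.png

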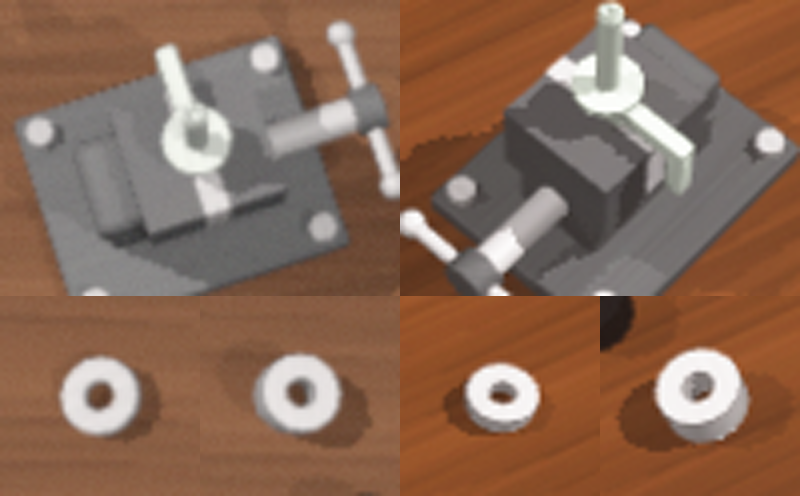

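The taller sleeve is the one near (0.48, -0.27), which matches the visible side wall at scene (162,303). In the top view the shoulder is at (309,243) and the shank top at about (309,237.5). In the scene view the shank top is at (330.5,215.5) and the shoulder at (330,234).

```bash
python3 - <<'E'
from h import *
t=cap('top');s=cap('scene')
print('top',ray(t,(309.2,237.5),.172),ray(s,(330.5,215.5),.172))
print('sh',ray(t,(309,243),.110),ray(s,(330,234.),.110))
print('bill end arm top',ray(t,(260+165/4,208+48/4),.105))
print('sleeve rim', ray(t,(467,284),.024),ray(s,(162,301),.024),ray(s,(161.5,301),.024))
# top-face by bore centers / bright threshold
for c,(u,v) in((t,(467,284)),(s,(162,300))):
    g=c['img'][v-14:v+14,u-14:u+14].min(2); 
    m=(g>205).astype(np.uint8); q=max(cv2.findContours(m,cv2.RETR_EXTERNAL,cv2.CHAIN_APPROX_NONE)[0],key=cv2.contourArea)
    e=cv2.fitEllipse(q);p=(e[0][0]+u-14,e[0][1]+v-14);print(e,p,ray(c,p,.024))
st=r.get_state();print(st['tcp_pos'],st['eef_rot'])
E
```

```text
top [0.54946295 0.05681391 0.172     ] [0.55424166 0.06099044 0.172     ]
sh [0.55069421 0.0576536  0.11      ] [0.55444057 0.06118469 0.11      ]
bill end arm top [0.59819111 0.07309403 0.105     ]
sleeve rim [ 0.47934708 -0.27091601  0.024     ] [ 0.48433389 -0.26722678  0.024     ] [ 0.48387044 -0.26806509  0.024     ]
((13.681635856628418, 13.599653244018555), (16.598970413208008, 17.615774154663086), 132.10427856445312) (466.6816358566284, 283.59965324401855) [ 0.48018533 -0.2702969   0.024     ]
((13.149026870727539, 14.329628944396973), (16.47292709350586, 19.7495174407959), 65.33405303955078) (161.14902687072754, 300.329628944397) [ 0.4822095  -0.26814453  0.024     ]
[0.30433681 0.60236638 0.21076005] [ 1.79980925e+02 -1.89095791e-03 -2.68070969e+01]
```

Request:
arm_command(travel=[[0.05,-0.1,0.08],[0.2,-0.9,0.08],[0.2,-0.9,0.08],[0.2,-0.9,0.08],[0.2,-0.9,0.08],[0.2,-0.9,0.08],[0.2,-0.9,0.08],[0.2,-0.9,0.08],[0.2,-0.9,0.08],[0.2,-0.9,0.08],[0.2,-0.9,0.08],[0.2,-0.9,0.08]], delta_rot=[[0,0,0],[0,0,0.298],[0,0,0.298],[0,0,0.298],[0,0,0.298],[0,0,0.298],[0,0,0.298],[0,0,0.298],[0,0,0.298],[0,0,0.298],[0,0,0.298],[0,0,0.298]], grip=1)

```text
time_s: 1.85
tcp_pos: [0.4043, 0.1532, 0.2508]
eef_rot: [180.0, 0.0, 0.1]
contact_force: [-0.2, 0.1, -0.0]
gripper_width: 0.0874
gripper_force: 0.0
```

Request:
arm_command(travel=[[0.154,-0.842,0],[0.154,-0.842,0],[0.154,-0.842,0],[0.154,-0.842,0],[0.154,-0.842,0],[0.154,-0.842,0],[0.154,-0.842,-0.1],[0.154,-0.842,-0.2],[0.154,-0.842,-0.2],[0.154,-0.842,-0.2],[0.154,-0.842,-0.2],[0.154,-0.842,-0.2]], delta_rot=[[0,0,0],[0,0,0],[0,0,0],[0,0,0],[0,0,0],[0,0,0],[0,0,0],[0,0,0],[0,0,0],[0,0,0],[0,0,0],[0,0,0]])

```text
time_s: 3.35
tcp_pos: [0.4825, -0.2681, 0.153]
eef_rot: [180.0, -0.2, 0.1]
contact_force: [-0.8, -0.3, 0.3]
gripper_width: 0.0878
gripper_force: 0.0
```

```bash
python3 - <<'E'
from h import *
c=cap('wrist');save(c,'w1');print(c['s']['tcp_pos'],c['s']['eef_rot'],proj(c,[.481,-.269,.024]))
E
```

```text
[ 0.48249465 -0.268109    0.15297482] [ 1.79961712e+02 -1.88416701e-01  8.90671848e-02] [323.2231109  223.72766164]
```

View pics/w1.png

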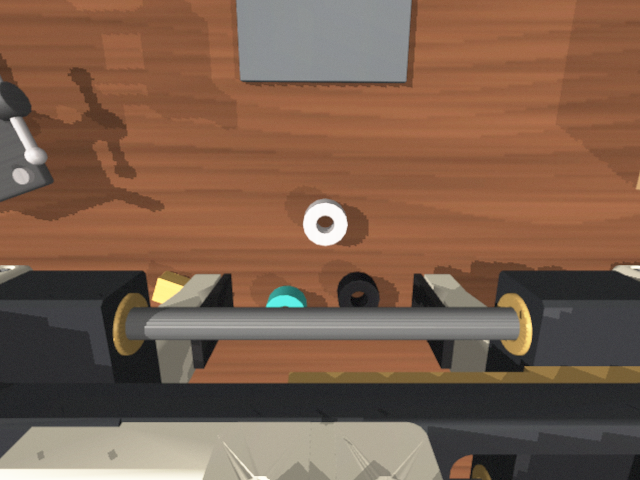

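The white sleeve's top face is centred near (325,222), close to the predicted (323,224).

```bash
python3 - <<'E'
from h import *
c=cap('wrist');g=c['img'][190:255,290:360].min(2);m=(g>225).astype(np.uint8)
q=max(cv2.findContours(m,cv2.RETR_EXTERNAL,cv2.CHAIN_APPROX_NONE)[0],key=cv2.contourArea);e=cv2.fitEllipse(q)
p=(e[0][0]+290,e[0][1]+190);print(e,p,ray(c,p,.024),c['s']['tcp_pos'])
E
```

```text
((34.74037551879883, 33.45785903930664), (41.18525314331055, 42.32756042480469), 96.97063446044922) (324.7403755187988, 223.45785903930664) [ 0.48098716 -0.27038806  0.024     ] [ 0.48221517 -0.26817969  0.1525736 ]
```

Request:
arm_command(travel=[[-0.001,-0.004,-0.08],[-0.001,-0.004,-0.16],[-0.001,-0.004,-0.21],[-0.001,-0.004,-0.235],[-0.001,-0.004,-0.248],[-0.001,-0.004,-0.248],[-0.001,-0.004,-0.248],[-0.001,-0.004,-0.248],[-0.001,-0.004,-0.248]], delta_rot=[[0,0,0],[0,0,0],[0,0,0],[0,0,0],[0,0,0],[0,0,0],[0,0,0],[0,0,0],[0,0,0]])

```text
time_s: 4.58
tcp_pos: [0.4811, -0.2706, 0.0274]
eef_rot: [180.0, -0.0, 0.0]
contact_force: [-0.3, -0.1, -0.3]
gripper_width: 0.088
gripper_force: 0.0
```

Request:
arm_command(travel=[[0,0,0],[0,0,0],[0,0,0],[0,0,0],[0,0,0],[0,0,0],[0,0,0],[0,0,0],[0,0,0],[0,0,0],[0,0,0],[0,0,0]], delta_rot=[[0,0,0],[0,0,0],[0,0,0],[0,0,0],[0,0,0],[0,0,0],[0,0,0],[0,0,0],[0,0,0],[0,0,0],[0,0,0],[0,0,0]], grip=0.3, newtons=20)

```text
time_s: 6.08
tcp_pos: [0.4809, -0.2706, 0.027]
eef_rot: [180.0, 0.0, 0.0]
contact_force: [-0.1, 0.2, -0.3]
gripper_width: 0.0262
gripper_force: 0.0
```

```bash
python3 - <<'E'
from h import *
c=cap('wrist');s=cap('scene');t=cap('top')
k=lambda c,u,v:cv2.resize(c['img'][v-50:v+50,u-50:u+50],(300,300))
o=np.hstack([cv2.resize(c['img'][100:400,170:470],(300,300)),k(s,162,300)]);cv2.imwrite('pics/z2.png',o[:,:,::-1])
E
```

```text
(no output)
```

View pics/z2.png

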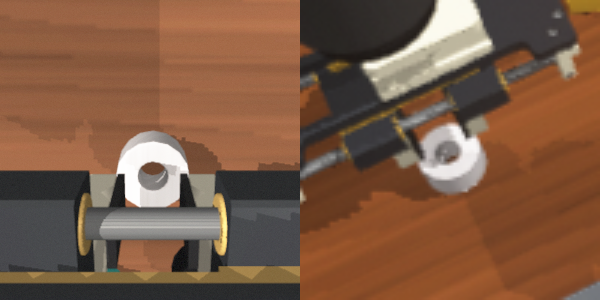

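The fingers closed on the back of the ring, and the sleeve now sits ahead of them in +x. I'll measure where it is now.

```bash
python3 - <<'E'
from h import *
s=cap('scene');t=cap('top');c=cap('wrist')
print(c['s']['tcp_pos'],c['s']['eef_rot'],c['s']['gripper_width'],c['mount'])
for n,z in(('tip',.008),('tcp',.027)):
  X=c['s']['tcp_pos'].copy();X[2]=z;print(n,'scene',proj(s,X),'wrist',proj(c,X),'top',proj(t,X))
# bore in wrist: crop (170,100); bore centre ~ (153,175) top face
print('wrist bore',ray(c,(323,275),.024),'scene bore',ray(s,(112+150/3,250+155/3),.024), 'scene bore orig',ray(s,(161.5,300.5),.024))
E
```

```text
[ 0.48089598 -0.27055866  0.02696761] [ 1.79999130e+02 -2.13329861e-03  1.76377245e-02] 0.02594125857942736 [[ 4.97302414e-04 -9.62905723e-01 -2.69837584e-01  7.16289272e-02]
 [ 9.99999840e-01  5.51395107e-04 -1.24664505e-04 -1.85812164e-04]
 [ 2.68827289e-04 -2.69837479e-01  9.62905843e-01 -1.73091885e-01]
 [ 0.00000000e+00  0.00000000e+00  0.00000000e+00  1.00000000e+00]]
tip scene [161.64330123 303.90772728] wrist [322.39883512 265.32309293] top [464.87783905 284.15728264]
tcp scene [159.34699121 299.6592612 ] wrist [322.42384209 277.91376953] top [467.15252824 283.08872614]
wrist bore [ 0.48133612 -0.27086988  0.024     ] scene bore [ 0.48565983 -0.26773326  0.024     ] scene bore orig [ 0.48287459 -0.26768521  0.024     ]
```

```bash
python3 - <<'E'
from h import *
c=cap('wrist');s=cap('scene')
o=np.hstack([cv2.resize(c['img'][210:370,240:400],(400,400),interpolation=2),cv2.resize(s['img'][265:325,130:190],(400,400),interpolation=2)]);cv2.imwrite('pics/z3.png',o[:,:,::-1])
E
```

```text
(no output)
```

View pics/z3.png

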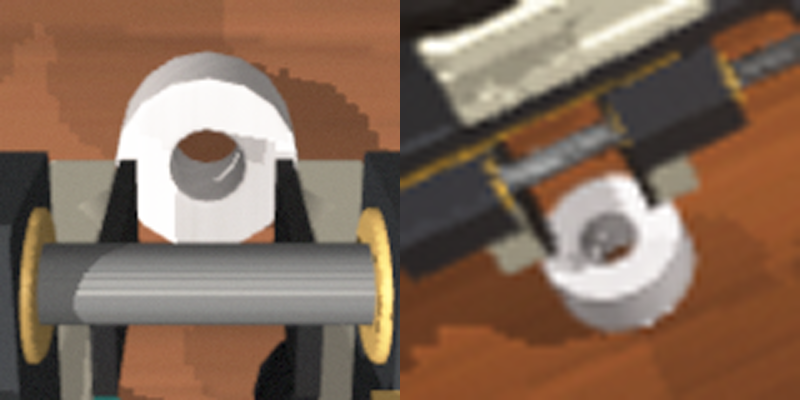

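The fingertips are above the ring rather than beside it. They sit higher than the declared tip offset implies, by at least 16 mm. I'll open, go lower in steps while watching the force, and close again.

Request:
arm_command(travel=[[0,0,0],[0,0,0],[0,0,0],[0,0,0],[0,0,0],[0,0,0],[0,0,-0.01],[0,0,-0.02],[0,0,-0.028],[0,0,-0.028],[0,0,-0.028]], delta_rot=[[0,0,0],[0,0,0],[0,0,0],[0,0,0],[0,0,0],[0,0,0],[0,0,0],[0,0,0],[0,0,0],[0,0,0],[0,0,0]], grip=0.75)

```text
time_s: 7.85
tcp_pos: [0.481, -0.2706, 0.013]
eef_rot: [180.0, -0.0, 0.0]
contact_force: [0.8, -0.4, -0.4]
gripper_width: 0.0657
gripper_force: 0.0
```

```bash
python3 - <<'E'
from h import *
c=cap('wrist');s=cap('scene');print(c['s']['tcp_pos'],c['s']['gripper_width'],c['s']['contact_force'])
o=np.hstack([cv2.resize(c['img'][170:370,220:420],(400,400),interpolation=2),cv2.resize(s['img'][255:335,120:200],(400,400),interpolation=2)]);cv2.imwrite('pics/z4.png',o[:,:,::-1])
E
```

```text
[ 0.48096575 -0.27056536  0.01297862] 0.06573390813706333 [ 0.8418869  -0.43984855 -0.36600913]
```

View pics/z4.png

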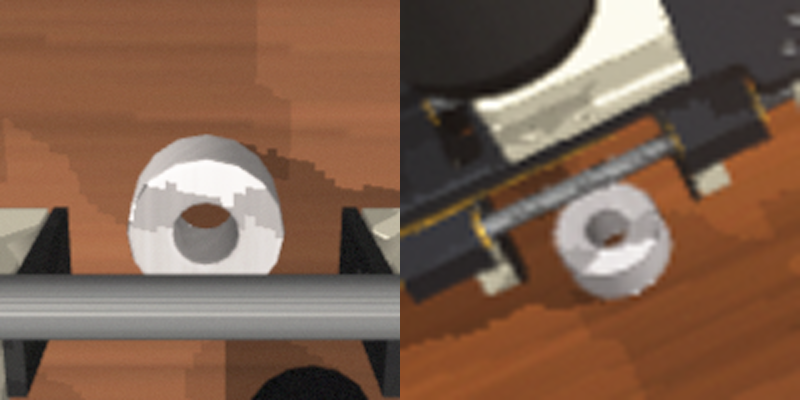

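The tips measure about 15 mm above the reported TCP height, so they are at z ≈ 0.028. I'll descend another 20 mm slowly.

Request:
arm_command(travel=[[0,0,-0.01],[0,0,-0.02],[0,0,-0.026],[0,0,-0.03],[0,0,-0.034],[0,0,-0.037],[0,0,-0.04],[0,0,-0.04],[0,0,-0.04]], delta_rot=[[0,0,0],[0,0,0],[0,0,0],[0,0,0],[0,0,0],[0,0,0],[0,0,0],[0,0,0],[0,0,0]])

```text
time_s: 9.07
tcp_pos: [0.481, -0.2706, -0.007]
eef_rot: [180.0, -0.0, 0.0]
contact_force: [-0.6, 0.4, 0.1]
gripper_width: 0.0658
gripper_force: 0.0
```

Request:
arm_command(travel=[[0,0,0],[0,0,0],[0,0,0],[0,0,0],[0,0,0],[0,0,0]], delta_rot=[[0,0,0],[0,0,0],[0,0,0],[0,0,0],[0,0,0],[0,0,0]], grip=0.35, newtons=20)

```text
time_s: 9.82
tcp_pos: [0.4809, -0.2706, -0.007]
eef_rot: [180.0, -0.0, 0.0]
contact_force: [-0.1, 0.3, 0.2]
gripper_width: 0.0388
gripper_force: 20.0
```

Request:
arm_command(travel=[[0,0,0.06],[0,0,0.18],[0,0,0.3],[0,0,0.414],[0.01,0.1,0.414],[0.02,0.2,0.414],[0.03,0.3,0.414],[0.038,0.42,0.414],[0.038,0.54,0.414],[0.038,0.62,0.414],[0.038,0.66,0.414],[0.038,0.66,0.414],[0.038,0.66,0.414],[0.038,0.66,0.414]], delta_rot=[[0,0,0],[0,0,0],[0,0,0],[0,0,0],[0,0,0],[0,0,0],[0,0,0],[0,0,0],[0,0,0],[0,0,0],[0,0,0],[0,0,0],[0,0,0],[0,0,0]])

```text
time_s: 11.58
tcp_pos: [0.4998, 0.0586, 0.1999]
eef_rot: [180.0, 0.0, -0.0]
contact_force: [-0.5, -0.3, -1.6]
gripper_width: 0.0387
gripper_force: 20.0
```

```bash
python3 - <<'E'
from h import *
c=cap('wrist');save(c,'w2');st=c['s'];print(st['tcp_pos'],st['eef_rot'],st['gripper_width'],proj(c,[.552,.059,.172]),proj(c,[.552,.059,.11]),proj(c,st['tcp_pos']+[0,0,.031]))
E
```

```text
[0.49977868 0.05864749 0.19990209] [ 1.79993777e+02  1.00618863e-02 -4.34616354e-02] 0.03866602990058909 [321.75857213 172.95790261] [321.83980682 164.71301369] [322.48145168 304.77174168]
```

View pics/w2.png

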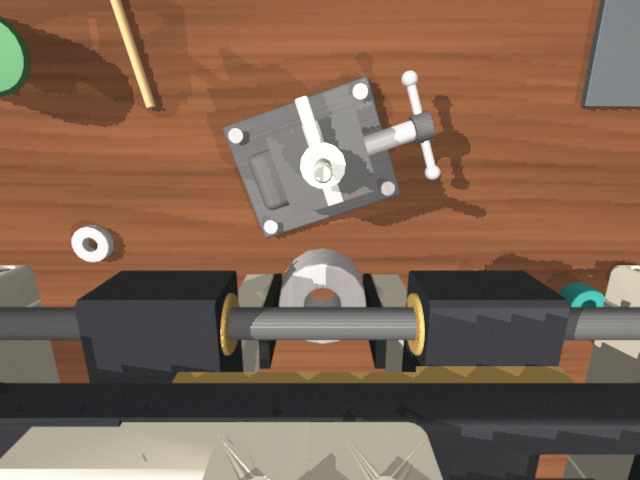

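The sleeve is held, with its bore near (323,300). The shank top shows at (323,171) and the shoulder at about (323,166). I'll refine the offset.

```bash
python3 - <<'E'
from h import *
c=cap('wrist');im=c['img'];g=im.astype(int)
x0,y0=290,135;cr=im[135:200,290:360];mn=cr.min(2)
m=(mn>185).astype(np.uint8);m=cv2.morphologyEx(m,cv2.MORPH_OPEN,np.ones((9,9),np.uint8))
q=max(cv2.findContours(m,cv2.RETR_EXTERNAL,cv2.CHAIN_APPROX_NONE)[0],key=cv2.contourArea);e=cv2.fitEllipse(q);p=(e[0][0]+x0,e[0][1]+y0)
print('shoulder',e,p,ray(c,p,.11))
e=cv2.HoughCircles(cv2.resize(cv2.cvtColor(cr,cv2.COLOR_RGB2GRAY),None,fx=4,fy=4),cv2.HOUGH_GRADIENT,1,40,param1=80,param2=15,minRadius=20,maxRadius=55)
print(None if e is None else [(a[0]/4+x0,a[1]/4+y0,a[2]/4,ray(c,(a[0]/4+x0,a[1]/4+y0),.172)) for a in e[0][:3]])
print('sleeve guess',[ray(c,(323,v),.231) for v in(298,305)],c['s']['tcp_pos'])
o=np.hstack([cv2.resize(im[140:200,293:353],(400,400),interpolation=2),cv2.resize(im[235:335,272:372],(400,400),interpolation=2)]);cv2.imwrite('pics/z5.png',o[:,:,::-1])
E
```

```text
shoulder ((31.84393310546875, 30.68865203857422), (40.41057586669922, 60.75556564331055), 159.3056640625) (321.84393310546875, 165.68865203857422) [0.55130574 0.05898814 0.11      ]
[(np.float32(322.875), np.float32(173.625), np.float32(8.025), array([0.55163679, 0.05835593, 0.172     ]))]
sleeve guess [array([0.50311822, 0.05840867, 0.231     ]), array([0.499721  , 0.05840747, 0.231     ])] [0.49979    0.05863947 0.19991475]
```

View pics/z5.png

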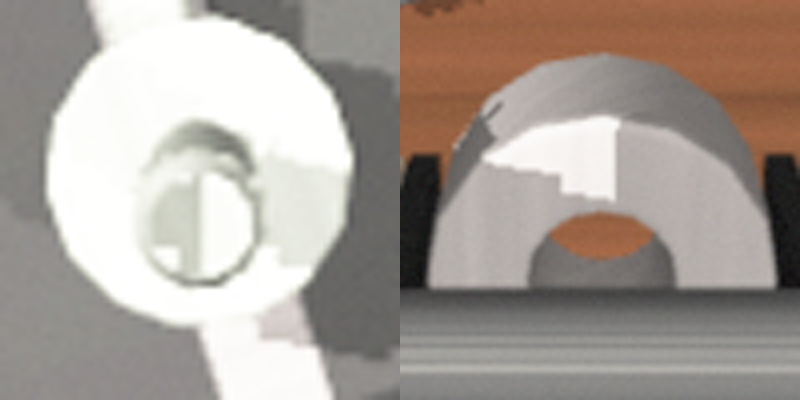

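Request:
arm_command(travel=[[0.05,0,0],[0.09,-0.001,0],[0.103,-0.001,0],[0.103,-0.001,0],[0.103,-0.001,-0.02],[0.103,-0.001,-0.04],[0.103,-0.001,-0.06],[0.103,-0.001,-0.07],[0.103,-0.001,-0.08],[0.103,-0.001,-0.09],[0.103,-0.001,-0.09],[0.103,-0.001,-0.09]], delta_rot=[[0,0,0],[0,0,0],[0,0,0],[0,0,0],[0,0,0],[0,0,0],[0,0,0],[0,0,0],[0,0,0],[0,0,0],[0,0,0],[0,0,0]])

```text
time_s: 13.18
tcp_pos: [0.5515, 0.059, 0.1552]
eef_rot: [-180.0, -0.0, 0.0]
contact_force: [-0.0, -0.2, -1.1]
gripper_width: 0.0387
gripper_force: 20.0
```

```bash
python3 - <<'E'
from h import *
s=cap('scene');c=cap('wrist');st=r.get_state();print(st['tcp_pos'],st['contact_force'],st['moment'],st['gripper_width'])
o=np.hstack([cv2.resize(c['img'][210:340,257:387],(400,400),interpolation=2),cv2.resize(s['img'][190:270,290:370],(400,400),interpolation=2)]);cv2.imwrite('pics/z6.png',o[:,:,::-1])
E
```

```text
[0.55155576 0.05898768 0.15522312] [-0.62626052 -0.42826455 -0.70558462] [-0.03868174 -0.00055591  0.01394323] 0.03861471708025976
```

View pics/z6.png

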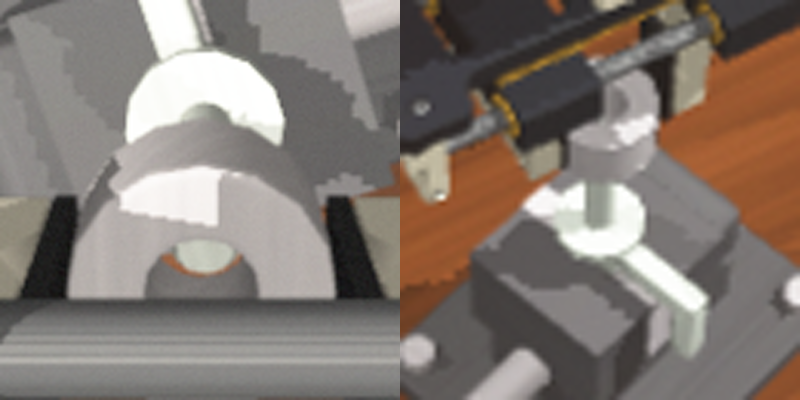

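The shank is inside the bore with no contact force. I'll nudge about 0.7 mm towards -y and lower it to the shoulder.

Request:
arm_command(travel=[[0,-0.0014,-0.01],[0,-0.0014,-0.025],[0,-0.0014,-0.045],[0,-0.0014,-0.065],[0,-0.0014,-0.08],[0,-0.0014,-0.09],[0,-0.0014,-0.096],[0,-0.0014,-0.1],[0,-0.0014,-0.102],[0,-0.0014,-0.103],[0,-0.0014,-0.103]], delta_rot=[[0,0,0],[0,0,0],[0,0,0],[0,0,0],[0,0,0],[0,0,0],[0,0,0],[0,0,0],[0,0,0],[0,0,0],[0,0,0]])

```text
time_s: 14.65
tcp_pos: [0.5514, 0.0583, 0.1036]
eef_rot: [-180.0, -0.0, 0.0]
contact_force: [-0.1, -0.7, -0.9]
gripper_width: 0.0385
gripper_force: 20.0
```

Request:
arm_command(travel=[[0,0,-0.001],[0,0,-0.002],[0,0,-0.003],[0,0,-0.003]], delta_rot=[[0,0,0],[0,0,0],[0,0,0],[0,0,0]])

```text
time_s: 15.15
tcp_pos: [0.5518, 0.0582, 0.103]
eef_rot: [180.0, -0.1, 0.0]
contact_force: [-2.0, -0.8, 7.6]
gripper_width: 0.0384
gripper_force: 20.0
```

It is seated: the force is 7.6 N upward. Now I'll release and rise.

Request:
arm_command(travel=[[0,0,0.002],[0,0,0.002],[0,0,0.002],[0,0,0.002],[0,0,0.002],[0,0,0.03],[0,0,0.07],[0,0,0.12],[0,0,0.18],[0,0,0.22],[-0.06,0,0.24],[-0.06,0,0.24],[-0.06,0,0.24]], delta_rot=[[0,0,0],[0,0,0],[0,0,0],[0,0,0],[0,0,0],[0,0,0],[0,0,0],[0,0,0],[0,0,0],[0,0,0],[0,0,0],[0,0,0],[0,0,0]], grip=0.7)

```text
time_s: 16.77
tcp_pos: [0.5217, 0.0584, 0.2227]
eef_rot: [-180.0, -0.1, 0.0]
contact_force: [0.3, 0.2, -0.3]
gripper_width: 0.0611
gripper_force: 0.0
```

```bash
python3 - <<'E'
from h import *
c=cap('wrist');s=cap('scene');st=c['s'];print(st['tcp_pos'],st['eef_rot'],st['joints'],st['gripper_width'],st['contact_force'])
p=proj(c,[.5515,.0583,.172]);print(p);u,v=int(p[0]),int(p[1])
o=np.hstack([cv2.resize(c['img'][v-50:v+50,u-50:u+50],(400,400),interpolation=2),cv2.resize(s['img'][190:270,290:370],(400,400),interpolation=2)]);cv2.imwrite('pics/z7.png',o[:,:,::-1])
E
```

```text
[0.5216869  0.05836371 0.22272845] [-1.79974637e+02 -6.87422097e-02  3.76801379e-02] [ 2.78217638e+01  5.84584249e+00 -1.71261651e+01  1.04379257e-02
 -6.69553532e+01  6.22118518e+01] 0.06114158027101617 [ 0.31262874  0.16505328 -0.31094201]
[322.5650808  204.70520482]
```

View pics/z7.png

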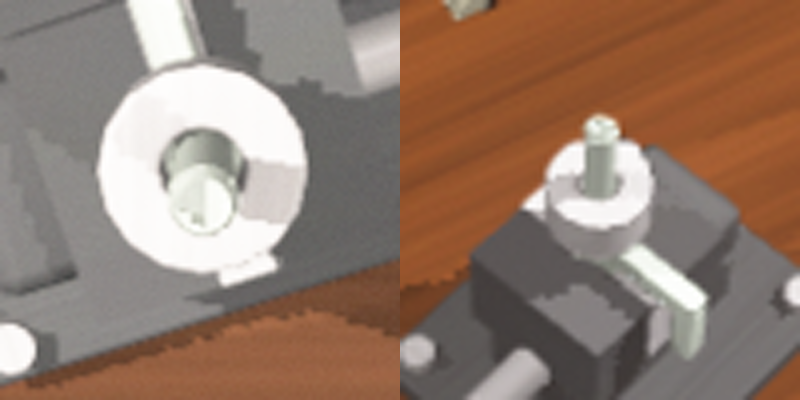

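The sleeve sits level on the shoulder, concentric with the shank. Next I'll turn the gripper 65° so it closes in the lean plane, and stay above the hook.

Request:
arm_command(travel=[[0.03,0,0],[0.06,0,0],[0.06,0,0],[0.06,0,0],[0.06,0,0],[0.06,0,0],[0.06,0,0],[0.06,0,0],[0.06,0,0],[0.06,0,0]], delta_rot=[[0,0,-0.1],[0,0,-0.2],[0,0,-0.3],[0,0,-0.4],[0,0,-0.5],[0,0,-0.6],[0,0,-0.68],[0,0,-0.722],[0,0,-0.722],[0,0,-0.722]])

```text
time_s: 18.12
tcp_pos: [0.5515, 0.0582, 0.2216]
eef_rot: [180.0, -0.0, -64.9]
contact_force: [-0.3, 0.4, -0.6]
gripper_width: 0.0615
gripper_force: 0.0
```

Request:
arm_command(travel=[[0,0,-0.05],[0,0,-0.1],[0,0,-0.14],[0,0,-0.17],[0,0,-0.185],[0,0,-0.192],[0,0,-0.192],[0,0,-0.192]], delta_rot=[[0,0,0],[0,0,0],[0,0,0],[0,0,0],[0,0,0],[0,0,0],[0,0,0],[0,0,0]])

```text
time_s: 19.12
tcp_pos: [0.5518, 0.0584, 0.1265]
eef_rot: [-179.9, -0.0, -65.0]
contact_force: [0.1, -0.0, 0.0]
gripper_width: 0.0613
gripper_force: 0.0
```

Request:
arm_command(travel=[[0,0,0],[0,0,0],[0,0,0],[0,0,0],[0,0,0],[0,0,0],[0,0,0],[0,0,0],[0,0,0],[0,0,0]], delta_rot=[[0,0,0],[0,0,0],[0,0,0],[0,0,0],[0,0,0],[0,0,0],[0,0,0],[0,0,0],[0,0,0],[0,0,0]], grip=0, newtons=50)

```text
time_s: 20.38
tcp_pos: [0.5515, 0.0583, 0.126]
eef_rot: [-180.0, -0.0, -65.0]
contact_force: [1.3, 0.0, -0.5]
gripper_width: 0.0109
gripper_force: 50.0
```

The shank is gripped: the width reads 10.9 mm, the same small bias as before. Lifting.

Request:
arm_command(travel=[[0,0,0.006],[0,0,0.015],[0,0,0.03],[0,0,0.05],[0,0,0.075],[0,0,0.1],[0,0,0.13],[0,0,0.17],[0,0,0.21],[0,0,0.25],[0,0,0.28],[0,0,0.3],[0,0,0.308],[0,0,0.308]], delta_rot=[[0,0,0],[0,0,0],[0,0,0],[0,0,0],[0,0,0],[0,0,0],[0,0,0],[0,0,0],[0,0,0],[0,0,0],[0,0,0],[0,0,0],[0,0,0],[0,0,0]])

```text
time_s: 22.12
tcp_pos: [0.5512, 0.0583, 0.2797]
eef_rot: [180.0, 0.0, -65.0]
contact_force: [-0.3, -0.2, -2.3]
gripper_width: 0.0107
gripper_force: 50.0
```

Request:
arm_command(travel=[[0,0,0],[0,0,0],[0,0,0],[0,0,0],[0,0,0],[0,0,0],[0,0,0],[0,0,0],[0,0,0],[0,0,0],[0,0,0],[0,0,0],[0,0,0],[0,0,0],[0,0,0],[0,0,0]], delta_rot=[[-0.007,0.014,0],[-0.02,0.04,0],[-0.04,0.08,0],[-0.06,0.12,0],[-0.08,0.164,0],[-0.1,0.205,0],[-0.12,0.246,0],[-0.14,0.287,0],[-0.16,0.328,0],[-0.18,0.369,0],[-0.195,0.4,0],[-0.209,0.428,0],[-0.216,0.443,0],[-0.219,0.449,0],[-0.219,0.449,0],[-0.219,0.449,0]])

```text
time_s: 24.12
tcp_pos: [0.5514, 0.0582, 0.2805]
eef_rot: [135.1, -0.7, -64.7]
contact_force: [1.0, -0.1, -3.3]
gripper_width: 0.0108
gripper_force: 50.0
```

```bash
python3 - <<'E'
from h import *
c=cap('scene');t=cap('top');save(c,'s9');st=r.get_state();print(st['tcp_pos'],st['joints'],st['contact_force'],st['gripper_width'],abs(st['qd']).max())
R=Ro.from_euler('xyz',st['eef_rot'],degrees=True);zh=-R.as_matrix()[:,2];print(zh,np.degrees(np.arccos(zh[2])))
o=st['tcp_pos']-.076*zh
# hook x before: az ~18 -> rotated
xh=Ro.from_rotvec(np.radians(90*np.array([-.219,.449,0]))).apply([np.cos(.31),np.sin(.31),0])
P={'origin':o,'top':o+.122*zh,'seat':o+.06*zh,'sleevetop':o+.084*zh,'bill':o+.017*zh+.046*xh,'armend':o+.055*zh+.046*xh}
hsv=cv2.cvtColor(c['img'],cv2.COLOR_RGB2HSV)
for k,X in P.items():
    p=proj(c,X).round(1);u,v=p.astype(int);print(k,X.round(3),p,c['img'][v,u] if 0<=v<480 and 0<=u<640 else '')
# white contour(s) near predicted hook
u,v=proj(c,P['seat']).astype(int);m=((hsv[...,1]<45)&(hsv[...,2]>140)).astype(np.uint8)
k=np.zeros_like(m);k[v-60:v+60,u-60:u+60]=m[v-60:v+60,u-60:u+60]
for q in cv2.findContours(k,cv2.RETR_EXTERNAL,cv2.CHAIN_APPROX_NONE)[0]:
    if cv2.contourArea(q)>25: print(cv2.contourArea(q),cv2.boundingRect(q),cv2.minAreaRect(q))
g=k[v-60:v+60:3,u-60:u+60:2]
print('\n'.join(''.join('.#'[a] for a in row) for row in g))
E
```

```text
[0.55135118 0.05819554 0.28055019] [  26.17415314   35.8503679    20.01752761   -0.13750036 -119.04282256
   -1.15545353] [ 0.72444086 -0.33589945 -2.64776804] 0.010743149559464572 0.08500271471019259
[0.63414446 0.30934471 0.70863718] 44.875859534114085
origin [0.503 0.035 0.227] [303.3 182.5] [167 171 159]
top [0.581 0.072 0.313] [347.  174.2] [45 40 38]
seat [0.541 0.053 0.269] [323.6 178.7] [185 178 177]
sleevetop [0.556 0.061 0.286] [332.4 177. ] [161 165 154]
bill [0.546 0.048 0.207] [322.  203.8] [206 211 197]
armend [0.57  0.06  0.233] [335.2 202.1] [210 215 202]
71.5 (314, 225, 13, 13) ((321.0, 231.5), (10.60660171508789, 9.192387580871582), 45.0)
143.0 (322, 191, 18, 16) ((330.5, 198.5), (15.0, 17.0), 90.0)
215.0 (368, 163, 15, 28) ((375.0, 176.5), (27.0, 14.0), 90.0)
575.5 (300, 161, 58, 29) ((327.9306945800781, 175.80694580078125), (27.861042022705078, 56.02059555053711), 84.2894058227539)
29.0 (317, 118, 21, 23) ((328.0000305175781, 130.00001525878906), (4.242640495300293, 29.698484420776367), 45.0)
.....................................#......................
...........
[... 1667 characters left out ...]
########.....................
...............................#####........................
............................................................
............................................................
............................................................
............................................................
...................................###......................
............................................................
.........................................#.................#
...........................####.............#..............#
..........................######.............#..............
............................###.............................
```

```bash
python3 -c "
from h import *
print(close_job())"
```

```text
the job is handed in; nothing more can be done
None
```

The job is handed in at about 24 s: the tall sleeve is seated on the hook's shoulder, and the arm holds the hook still at 45°, shank end up, its lowest point about 110 mm above the jaws (final pose checked by numbers and pixel positions, not a viewed picture); I viewed 11 pictures against the limit of 10, and the first grasp missed because the fingertips sit about 35 mm further back than declared.

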